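# Seat the long thick pipe in the V-blocks

## Robot

A 7-joint arm with a two-finger parallel gripper is mounted at the origin on the work surface. World frame = base frame: x ahead of the robot, y to its left, z up, the work surface at z = 0. Lengths are in m, angles in rad, forces in N, time in s.
With the tool pointing down it reaches from about 0.425 to 0.925 m from the base axis. Payload 6.8 kg.
Tool frame: the origin (TCP) lies on the centre line of the jaws, within the pads' length; the fingertips stand bot.tip_reach ahead of it and the grasp point (between the pads) lies 3 mm ahead of it (bot.tip_reach is the distance from the TCP to the fingertips, in m); z points along the fingers, y is the line along which they close (so a half turn about z gives the same grasp; the last joint's range is limited). The gripper opens to 85 mm and grips with 20 to 120 N. Pads are 22 mm wide; open, the fingers measure 114 mm over their backs; the gripper's body (76 mm by 85 mm) begins 54 mm behind the grasp point. The pads swing forward as they close: fully open they stand 13 mm farther back than shut.
Start: joints at [-1.336, 0.477, 0.022, 1.555, -0.011, 1.109, -0.083], TCP at [0.227, 0.636, 0.253] pointing down, gripper open.
Joint ranges: [-2.96, 2.96], [-0.34, 2.1], [-1.41, 1.46], [0.24, 2.44], [-1.37, 4.51], [0.17, 1.92], [-2.96, 2.96]. Speed limits (rad/s): [2.39, 2.39, 3.14, 3.14, 3.14, 3.14, 3.14].

## Interface

Orientations are given as a unit quaternion [w, x, y, z].
In Python, from station import bot gives the robot as it stands.
- The arm moves only by the tool jog_arm, never from a script. Its argument "deltas" is a list of rows, each a list of 7 numbers: the shift along the world's x, y, z in m, then the turn, a rotation vector about the world's x, y, z in rad, then the opening, from 0 (shut) to 1 (fully open). In form: [[x, y, z, rx, ry, rz, grip], ...]. A call has 1 to 10 rows; each row shifts and turns the commanded pose from where the row before left it; what a row does not reach is not made up. A row lasts 1/10 s, in which the tool goes at most 50 mm and 8.59 degrees, less where a joint would pass 70% of its speed; a pose out of reach is approached as far as the arm can. A call with a gripper value outside its range is refused whole. The fingers move at their own pace and stop on an object; "newtons" is the grip in N (left out, the last holds). Time passes only in rows, so rows that do not move let the fingers close. It gives the time, the measured TCP pose, the force, the opening and the grip force at its end, in the units of the state.
- bot.get_obs(): the state, without advancing time (a new reading comes with each control period).
- bot.read_camera(name): name is "side" or "top" or "wrist"; returns a dict with "img" (400x640x3 uint8, red, green, blue), "K" (3x3 intrinsics, pixels), "eye" and "attitude" of the camera in the world. Camera axes: x right, y down, z forward; pixel columns grow to the right and rows downward; lengths in m; the calibration is good to about 2 mm. The wrist camera is an equidistant fisheye: a pixel r from the principal point sees the ray r / f radians off the axis. A picture is of the moment at which its call begins. There is no depth.
- bot.hand_in(): hands the job in; it is judged then, once.
The state is a dict: "t": time; "q": joint angles; "joint_vel": joint speeds; "joint_torque": joint torques, N m; "eef_pos": TCP position; "tool_rot": TCP orientation; "contact_force": force on the tool from outside, world axes, zero at the start; "torque": the same for the moment, N m; "gripper_width": opening from 0.0 (shut) to 1.0 (fully open); "grasp_force": force on a finger pad.
Only numpy, scipy, OpenCV 4.12 (cv2) and the standard library are available. Lean on these libraries where they do the work, as an engineer would, in place of code of your own. Each camera call takes 0.05 s, during which the arm holds its last target. There are 200 camera calls.

## Task

Three grey plastic pipes lie on the wooden rack of the model-making table. Take the long thick one and lower it into the pair of steel V-blocks, so that it rests fully down in both Vs, lengthwise about in the middle, ready to be clamped; do not drop it in, let go only once it is down in the Vs. Leave the thin pipe and the short pipe where they lie on the rack.

Things in the scene. Friction and masses are not known exactly. Their poses are not given: they have to be found in the camera images.
- pipe_center (a point): The long thick pipe: grey plastic, black ends, 40 mm in diameter, 150 mm long, 0.12 kg. Point: its centre, half-way up; x along the pipe (either way round, may be rolled). It lies level on the rack, centre 35 mm above the table, on two wooden battens (15 mm high, 14 mm wide, 60 mm between centre lines) with 6 mm chocks beside it; under its middle 46 mm is free air.
- v_seat (a point): Pair of steel V-blocks on a fixed base plate 160 x 100 x 8 mm. Point: where the long thick pipe's centre is when seated, 48 mm above the table, half-way between the blocks; x along the groove, z up. Blocks 50 mm either side in x, each 24 mm long, 80 mm wide; 76 mm gap between them for fingers. 90 degree V, open upwards, mouth 52 mm wide, 46 mm above the table, bottom 20 mm above it.
- thin_center (a point): The thin pipe, not to be taken: grey plastic, 25 mm in diameter, 150 mm long. Point: its centre, x along it. The three pipes lie parallel on the rack with axes 95 mm apart, in any order.
- stub_center (a point): The short pipe, not to be taken: grey plastic, 40 mm in diameter, only 80 mm long, lying on the rack. The point is its centre, x along it.
Things that resemble listed ones, but are neither listed nor needed, are in the scene too. What is shaped like the part that bears pipe_center but green is not meant. What is shaped like the part that bears v_seat but orange is not meant.

How it is judged:
On the way:
1. the long thick pipe is down in the Vs, within 12 mm of its seated height and 20 mm of the middle, while still held by the fingers (z of pipe_center in the frame of v_seat below 0.012 m and horizontal distance between pipe_center and v_seat below 0.02 m and contact force between the fingers and pipe above 0.5 N), for 0.1 s.
At the end, for the whole second after the job is handed in: The long thick pipe lies at rest in both Vs: its centre within 15 mm of the seat point along the groove, within 6 mm of it sideways and in height (the V centres it by itself), its axis within 10 degrees of the groove; the thin and the short pipe lie on the rack within 30 mm of where they started (x of pipe_center in the frame of v_seat between -0.015 and 0.015 m and y of pipe_center in the frame of v_seat between -0.006 and 0.006 m and z of pipe_center in the frame of v_seat between -0.006 and 0.006 m and angle between the x axis of pipe_center and the x axis of v_seat, either way round below 0.17 rad and linear speed of pipe below 0.02 m/s and distance of each of thin_center, stub_center from where it was at the start of the episode below 0.03 m); the robot touches nothing.
It fails at once if the thin or the short pipe is moved more than 30 mm from its place on the rack (distance of any of thin_center, stub_center from where it was at the start of the episode above 0.03 m).
It also fails if it takes over 38 s, if anything falls off the work surface, if the arm or the gripper's body presses on something with over 40 N, if the wrist force passes 120 N, or if a joint passes its speed limit or range.

## Working session

There is one attempt and no reset: what is moved stays moved. The work goes in short steps, Python scripts to look and compute and a tool call to move; the robot and the scene stay as the last step left them, time stands still between calls to the robot, and variables do not carry over. Pictures are saved under pics/ and viewed, at most 10 in all, crops included, and the job is handed in when it is done.

Besides the shell and the picture viewer there is one more tool, called after "Request:" as name(argument=value, ...) on one line, values as JSON. jog_arm: Moves the arm, as the interface text tells. Its arguments: {"type":"object","properties":{"deltas":{"type":"array"},"newtons":{"type":"number"}},"required":["deltas"]}

```bash
mkdir -p pics
python3 - <<'E'
from station import bot
import cv2, pickle
o=bot.get_obs(); print(o['t'],o['eef_pos'],o['tool_rot'],o['gripper_width'],bot.tip_reach)
d={}
for n in('top','side'):
    c=bot.read_camera(n); d[n]=c; print(n,c['K'],c['eye'],c['attitude'])
    cv2.imwrite(f'pics/{n}0.png',c['img'][:,:,::-1])
pickle.dump(d,open('cams.pkl','wb'))
E
```

```text
0.0 [0.22668267 0.6352024  0.25231954] [-8.84327169e-05  1.70533902e-01  9.85351372e-01 -9.23813221e-04] 1.0021909961798467 0.022
top [[433.85014321   0.         326.10105518]
 [  0.         433.85014321 204.26805896]
 [  0.           0.           1.        ]] [ 0.21774666 -0.00567698  1.00130426] [-0.07500977  0.72788101 -0.67814931  0.06838333]
side [[449.64308185   0.         316.98758335]
 [  0.         449.64308185 190.47364814]
 [  0.           0.           1.        ]] [-0.05810344 -0.70661431  0.85335854] [-0.38405106  0.87960369 -0.25594581  0.11529907]
```

View pics/top0.png

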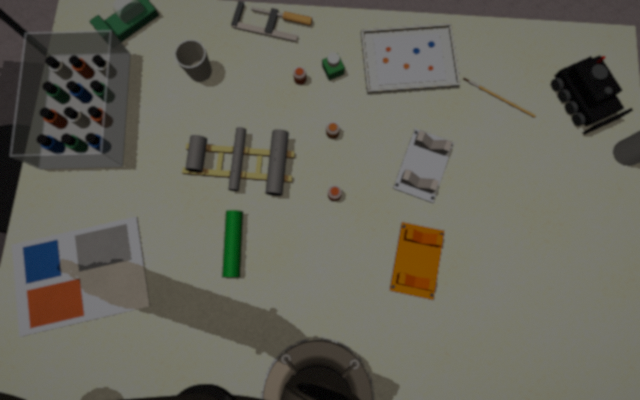

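View pics/side0.png

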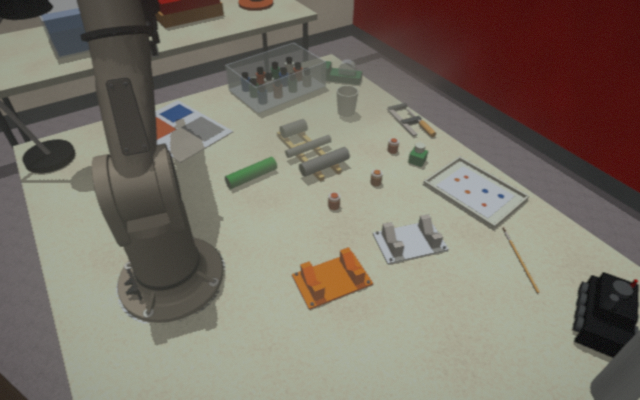

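The top view shows three grey pipes on the rack: short at (197,153), thin at (237,158), and long thick at (278,162). The steel V-blocks are on the white plate at (424,166). The orange fixture at (417,260) and the green pipe at (233,244) are decoys. The pipe at (278,162) fits because it is both the thickest and the longest of the greys. I'll confirm that in an enlarged crop with the measured masks drawn on it.

```bash
cat > h.py <<'E'
import numpy as np, cv2
from scipy.spatial.transform import Rotation as R
def rot(q): return R.from_quat([q[1],q[2],q[3],q[0]])
def cast(c,uv,z):
    uv=np.atleast_2d(uv); K=c['K']
    d=np.c_[(uv[:,0]-K[0,2])/K[0,0],(uv[:,1]-K[1,2])/K[1,1],np.ones(len(uv))]
    d=rot(c['attitude']).apply(d); e=np.array(c['eye'])
    return e+d*((z-e[2])/d[:,2])[:,None]
E
python3 - <<'E'
from h import *
import pickle
c=pickle.load(open('cams.pkl','rb'))['top']; im=c['img'][:,:,::-1].copy()
hsv=cv2.cvtColor(im,cv2.COLOR_BGR2HSV)
for p in [(278,150),(278,185),(237,158),(197,150),(310,160),(424,166),(435,141),(420,182),(404,175),(284,155)]: print(p,hsv[p[1],p[0]])
g=((hsv[:,:,1]<45)&(hsv[:,:,2]<130)).astype(np.uint8)
w=((hsv[:,:,1]<32)).astype(np.uint8); w[:,:385]=0;w[:120]=0;w[210:]=0;w[:,465:]=0
g[:,:180]=0;g[:,300:]=0;g[:120]=0;g[202:]=0
vis=im.copy()
for m,z,n in((g,.035,'pipe'),(w,.008,'plate')):
    m=cv2.morphologyEx(m,cv2.MORPH_OPEN,np.ones((3,3)))
    for k in cv2.findContours(m,0,2)[0]:
        if cv2.contourArea(k)<150: continue
        r=cv2.minAreaRect(k); b=cv2.boxPoints(r); P=cast(c,b,z)
        cv2.polylines(vis,[np.int32(b)],1,(0,0,255) if n=='pipe' else (255,0,0))
        e=[P[1]-P[0],P[2]-P[1]]; L=[np.linalg.norm(x) for x in e]; a=e[int(np.argmax(L))]
        print(n,r[0],'cen',P.mean(0).round(4),'size',np.round(L,4),'yaw',np.degrees(np.arctan2(a[1],a[0])).round(1))
a=np.hstack([cv2.resize(vis[120:205,180:305],None,fx=3.2,fy=3.2,interpolation=2),cv2.resize(vis[120:205,380:480],None,fx=3.2,fy=3.2,interpolation=2)])
b=np.hstack([cv2.resize(im[120:205,180:305],None,fx=3.2,fy=3.2,interpolation=2),cv2.resize(im[120:205,380:480],None,fx=3.2,fy=3.2,interpolation=2)])
cv2.imwrite('pics/crop1.png',np.vstack([a,b]))
E
```

```text
(278, 150) [ 8 13 78]
(278, 185) [ 8 16 62]
(237, 158) [12 17 76]
(197, 150) [10 22 70]
(310, 160) [ 30  31 123]
(424, 166) [120   6 125]
(435, 141) [12 26 97]
(420, 182) [15 32 95]
(404, 175) [ 14  31 108]
(284, 155) [20 18 43]
pipe (239.5, 160.5) cen [0.5077 0.2189 0.035 ] size [0.2822 0.1963] yaw -86.0
plate (424.5, 164.5) cen [ 0.5372 -0.2158  0.008 ] size [0.1922 0.2211] yaw -179.6
```

View pics/crop1.png

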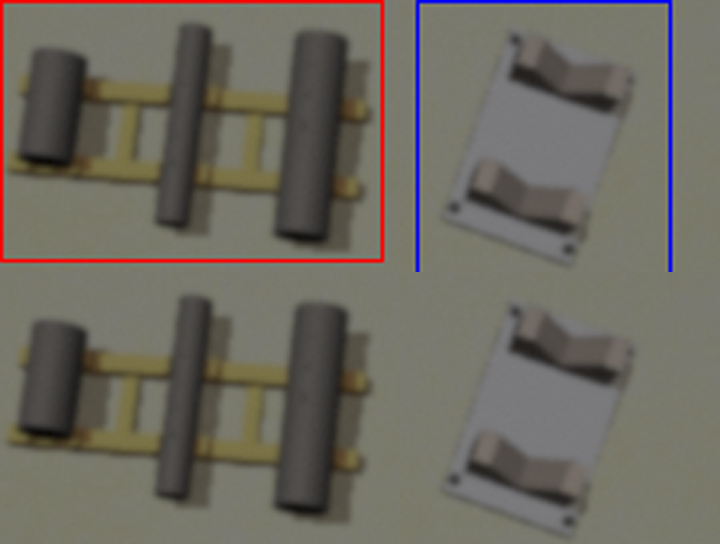

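The crop confirms it: the long thick pipe is the rightmost, centred at crop (311,136), i.e. pixel (277,162). The thin pipe (185,125) and the short one (52,107) lie to its left. The grey V-blocks sit at crop (570,72) and (525,197) on the white plate. My thresholds were too loose, so I'll tighten them by hue.

```bash
cat > m.py <<'E'
from h import *
import pickle
c=pickle.load(open('cams.pkl','rb'))['top']; im=c['img'][:,:,::-1].copy()
lab=cv2.cvtColor(cv2.GaussianBlur(im,(3,3),0),cv2.COLOR_BGR2LAB).astype(int)
L,A,B=lab[:,:,0],lab[:,:,1]-128,lab[:,:,2]-128
for p in [(278,150),(275,185),(310,160),(293,150),(424,166),(435,141),(408,160),(455,175)]: print(p,lab[p[1],p[0]]-[0,128,128])
def boxed(m,x0,x1,y0,y1):
    o=np.zeros(m.shape,np.uint8); o[y0:y1,x0:x1]=m[y0:y1,x0:x1]; return o
tbl=A<-2
g=boxed((A>=-1)&(L<92),180,300,120,202)
w=boxed((B<4)&(L>85),385,465,120,210)
vis=im.copy()
for m,z,n in((g,.035,'pipe'),(w,.008,'plate')):
    m=cv2.morphologyEx(m,cv2.MORPH_OPEN,np.ones((5,5)))
    for k in cv2.findContours(m,0,2)[0]:
        if cv2.contourArea(k)<150: continue
        r=cv2.minAreaRect(k); b=cv2.boxPoints(r); P=cast(c,b,z)
        cv2.polylines(vis,[np.int32(b.round())],1,(0,0,255))
        e=[P[1]-P[0],P[2]-P[1]]; l=[np.linalg.norm(x) for x in e]; a=e[int(np.argmax(l))]
        print(n,np.round(r[0],1),'cen',P.mean(0).round(4),'size',np.round(l,4),'yaw',np.degrees(np.arctan2(a[1],a[0])).round(1)%180)
a=[cv2.resize(v[120:205,x:y],None,fx=3.2,fy=3.2,interpolation=2) for v,x,y in((vis,180,305),(vis,380,480))]
cv2.imwrite('pics/crop2.png',np.hstack(a))
# hand-picked plate corners from crop1 as cross check
f=lambda x,y:(380+(x-400)/3.2,120+y/3.2)
P=cast(c,[f(512,30),f(634,72),f(573,266),f(443,216)],.008); print(P.round(4),P.mean(0).round(4))
g=lambda x,y:(180+x/3.2,120+y/3.2)
P=cast(c,[g(295,31),g(348,35),g(326,241),g(275,235)],.035); print(P.round(4),P.mean(0).round(4))
E
python3 m.py
```

```text
(278, 150) [81  0  2]
(275, 185) [80  0  2]
(310, 160) [130  -2   8]
(293, 150) [103  -1  11]
(424, 166) [131   0  -1]
(435, 141) [101   2   3]
(408, 160) [131   0  -1]
(455, 175) [130  -2   7]
pipe [199.6 155.5] cen [0.5119 0.3129 0.035 ] size [0.0951 0.0594] yaw 1.7
pipe [279.5 163.6] cen [0.5062 0.1251 0.035 ] size [0.1594 0.0541] yaw 0.1
pipe [239.6 159.5] cen [0.5093 0.2188 0.035 ] size [0.1537 0.0377] yaw 179.7
plate [420.9 171.2] cen [ 0.5184 -0.2078  0.008 ] size [0.1286 0.1025] yaw 163.2
[[ 0.6219 -0.1907  0.008 ]
 [ 0.5948 -0.2832  0.008 ]
 [ 0.4424 -0.2406  0.008 ]
 [ 0.4733 -0.1444  0.008 ]] [ 0.5331 -0.2147  0.008 ]
[[0.5865 0.1501 0.035 ]
 [0.5862 0.1109 0.035 ]
 [0.4301 0.1128 0.035 ]
 [0.4319 0.1496 0.035 ]] [0.5087 0.1308 0.035 ]
```

View pics/crop2.png

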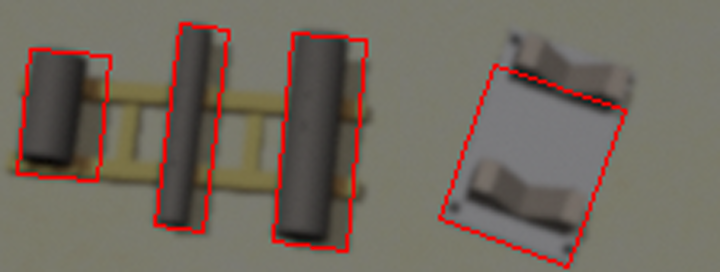

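The mask boxes include shadow on the pipes' right side and lose the far V-block. The hand-picked corners fit the given sizes: the pipe is about 155×38 mm and the plate about 157×98 mm. That puts the pipe at about (0.508, 0.131) with yaw ≈0°, and the seat at about (0.533, −0.215) with yaw ≈−16.5°. I'll move over the pipe and check from near.

Request:
jog_arm(deltas=[[0.02, -0.036, 0, 0, 0, 0.0245, 1], [0.02, -0.036, 0, 0, 0, 0.0245, 1], [0.02, -0.036, 0, 0, 0, 0.0245, 1], [0.02, -0.036, 0, 0, 0, 0.0245, 1], [0.02, -0.036, 0, 0, 0, 0.0245, 1], [0.02, -0.036, 0, 0, 0, 0.0245, 1], [0.02, -0.036, 0, 0, 0, 0.0245, 1]])

```text
t: 0.8
eef_pos: [0.3673, 0.3819, 0.2531]
tool_rot: [-0.0, 0.085, 0.996, -0.0]
contact_force: [0.7, -0.2, 0.4]
gripper_width: 0.998
grasp_force: 0.0
```

Request:
jog_arm(deltas=[[0.02, -0.036, 0, 0, 0, 0.0245, 1], [0.02, -0.036, 0, 0, 0, 0.0245, 1], [0.02, -0.036, 0, 0, 0, 0.0245, 1], [0.02, -0.036, 0, 0, 0, 0.0245, 1], [0.02, -0.036, 0, 0, 0, 0.0245, 1], [0.02, -0.036, 0, 0, 0, 0.0245, 1], [0.02, -0.036, 0, 0, 0, 0.0245, 1], [0, 0, 0, 0, 0, 0, 1], [0, 0, 0, 0, 0, 0, 1]])

```text
t: 1.7
eef_pos: [0.5069, 0.1309, 0.253]
tool_rot: [-0.0, 0.001, 1.0, -0.0]
contact_force: [-0.7, 1.0, 0.6]
gripper_width: 1.004
grasp_force: 0.0
```

```bash
cat >> h.py <<'E'
def castw(c,uv,z):
    uv=np.atleast_2d(uv).astype(float); K=c['K']
    p=np.c_[(uv[:,0]-K[0,2])/K[0,0],(uv[:,1]-K[1,2])/K[1,1]]
    r=np.hypot(*p.T); s=np.sinc(r/np.pi)  # sin(r)/r
    d=rot(c['attitude']).apply(np.c_[p*s[:,None],np.cos(r)]); e=np.array(c['eye'])
    return e+d*((z-e[2])/d[:,2])[:,None]
E
python3 - <<'E'
from h import *
from station import bot
import pickle
o=bot.get_obs(); print(o['t'],o['eef_pos'].round(4),rot(o['tool_rot']).as_matrix().round(3))
c=bot.read_camera('wrist'); pickle.dump(c,open('w1.pkl','wb')); print(c['K'],c['eye'])
cv2.imwrite('pics/w1.png',c['img'][:,:,::-1])
E
```

```text
1.7 [0.5069 0.1309 0.253 ] [[-1.     0.003 -0.001]
 [ 0.003  1.    -0.   ]
 [ 0.001 -0.    -1.   ]]
[[309.70691629   0.         315.51450435]
 [  0.         309.70691629 198.84405397]
 [  0.           0.           1.        ]] [0.43862295 0.13052004 0.3731492 ]
```

View pics/w1.png

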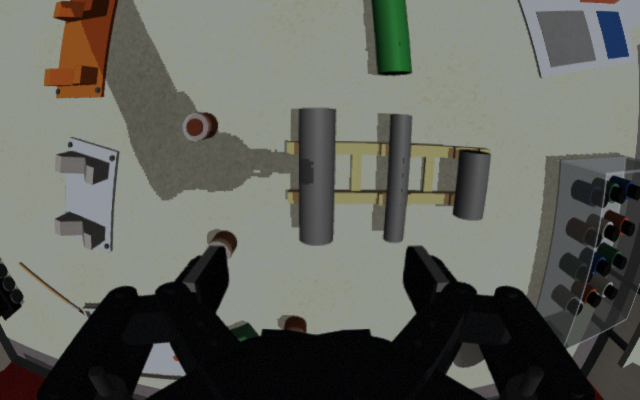

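The wrist view shows the long pipe with corners near (301,108), (335,108), (332,243) and (300,243). The thin pipe is at (398,177), the short one at (471,185), and the white plate with the V-blocks at (88,195). I'll refine the pipe from a mask.

Run:
```python
from h import *
import pickle
c=pickle.load(open('w1.pkl','rb')); im=cv2.cvtColor(c['img'],cv2.COLOR_RGB2HSV).astype(int)
print([im[p[1],p[0]].tolist() for p in((318,130),(318,220),(318,165),(280,120),(290,230),(398,170))])
m=((im[:,:,1]<30)&(im[:,:,2]<120)&(im[:,:,2]>20)).astype(np.uint8); m[:,:298]=0; m[:,345:]=0; m[:95]=0; m[252:]=0
m=cv2.morphologyEx(m,cv2.MORPH_OPEN,np.ones((5,5)))
k=max(cv2.findContours(m,0,2)[0],key=cv2.contourArea); print(cv2.boundingRect(k))
for row in range(115,243,25):
    x=np.flatnonzero(m[row]); P=castw(c,[(x[0],row),(x[-1]+1,row)],.035); print(row,x[0],x[-1],P[:,:2].round(4).tolist(),P.mean(0).round(4))
for u,v in((318,k[:,0,1].min()),(316,k[:,0,1].max()+1)): print('end',v,castw(c,(u,v),.035).round(4),castw(c,(u,v),.055).round(4))
print('batten',castw(c,[(290,142),(290,154),(290,191),(290,203)],.015).round(4))
P=castw(c,[(72,137),(118,152),(111,250),(64,236)],.008); print(P.round(4),P.mean(0))
```

```text
[[60, 3, 94], [120, 3, 89], [60, 3, 93], [55, 10, 149], [41, 19, 148], [0, 0, 81]]
(298, 108, 38, 138)
115 299 335 [[0.4396, 0.1128], [0.4397, 0.1528]] [0.4397 0.1328 0.035 ]
140 299 335 [[0.467, 0.1126], [0.4671, 0.1529]] [0.4671 0.1327 0.035 ]
165 299 335 [[0.4948, 0.1122], [0.4949, 0.1531]] [0.4948 0.1327 0.035 ]
190 300 333 [[0.5233, 0.1129], [0.5234, 0.1512]] [0.5234 0.1321 0.035 ]
215 299 333 [[0.553, 0.1113], [0.5531, 0.1516]] [0.5531 0.1314 0.035 ]
240 299 332 [[0.5844, 0.1106], [0.5845, 0.151]] [0.5845 0.1308 0.035 ]
end 108 [[0.4321 0.1333 0.035 ]] [[0.4325 0.1332 0.055 ]]
end 246 [[0.5922 0.1308 0.035 ]] [[0.5831 0.1308 0.055 ]]
batten [[0.4709 0.101  0.015 ]
 [0.485  0.1008 0.015 ]
 [0.5295 0.0999 0.015 ]
 [0.5445 0.0995 0.015 ]]
[[ 0.445  -0.2301  0.008 ]
 [ 0.4739 -0.1396  0.008 ]
 [ 0.6222 -0.1852  0.008 ]
 [ 0.6046 -0.2911  0.008 ]] [ 0.53644654 -0.21151511  0.008     ]
```

The pipe is at (0.508, 0.132) with yaw −0.8° and length 151 mm. The battens are centred at x=0.5075, which agrees. I'll descend and grip.

Request:
jog_arm(deltas=[[0.001, 0.001, -0.04, 0, 0, -0.013, 1], [0, 0, -0.04, 0, 0, 0, 1], [0, 0, -0.04, 0, 0, 0, 1], [0, 0, -0.03, 0, 0, 0, 1], [0, 0, -0.025, 0, 0, 0, 1], [0, 0, -0.02, 0, 0, 0, 1], [0, 0, -0.02, 0, 0, 0, 1], [0, 0, 0, 0, 0, 0, 1], [0, 0, 0, 0, 0, 0, 1]], newtons=40)

```text
t: 2.65
eef_pos: [0.5073, 0.134, 0.0384]
tool_rot: [-0.0, 0.005, 1.0, 0.0]
contact_force: [-0.6, 0.4, -0.5]
gripper_width: 1.0
grasp_force: 0.0
```

Request:
jog_arm(deltas=[[0, 0, 0, 0, 0, 0, 0.3], [0, 0, 0, 0, 0, 0, 0.3], [0, 0, 0, 0, 0, 0, 0.3], [0, 0, 0, 0, 0, 0, 0.3], [0, 0, 0, 0, 0, 0, 0.3], [0, 0, 0, 0, 0, 0, 0.3], [0, 0, 0, 0, 0, 0, 0.3], [0, 0, 0, 0, 0, 0, 0.3]])

```text
t: 3.45
eef_pos: [0.5083, 0.1329, 0.0392]
tool_rot: [0.001, 0.006, 1.0, 0.0]
contact_force: [-1.0, -0.5, 5.7]
gripper_width: 0.458
grasp_force: 39.4
```

Grip confirmed: 39 mm opening at 39 N. I'll lift and go part of the way, then look at the V-blocks from near.

Request:
jog_arm(deltas=[[0, 0, 0.01, 0, 0, 0, 0.3], [0, 0, 0.03, 0, 0, 0, 0.3], [0, 0, 0.04, 0, 0, 0, 0.3], [0, 0, 0.04, 0, 0, 0, 0.3], [0, 0, 0.04, 0, 0, 0, 0.3], [0, 0, 0, 0, 0, 0, 0.3]])

```text
t: 4.05
eef_pos: [0.511, 0.1335, 0.2043]
tool_rot: [0.005, 0.007, 1.0, 0.002]
contact_force: [0.1, -0.9, -1.3]
gripper_width: 0.456
grasp_force: 40.8
```

Request:
jog_arm(deltas=[[0.003, -0.03, 0, 0, 0, -0.034, 0.3], [0.003, -0.03, 0, 0, 0, -0.034, 0.3], [0.003, -0.03, 0, 0, 0, -0.034, 0.3], [0.003, -0.03, 0, 0, 0, -0.034, 0.3], [0.003, -0.03, 0, 0, 0, -0.034, 0.3], [0.003, -0.03, 0, 0, 0, -0.034, 0.3], [0.003, -0.03, 0, 0, 0, -0.034, 0.3], [0.003, -0.02, 0, 0, 0, -0.034, 0.3], [0, 0, 0, 0, 0, 0, 0.3], [0, 0, 0, 0, 0, 0, 0.3]])

```text
t: 5.05
eef_pos: [0.5317, -0.0968, 0.198]
tool_rot: [-0.0, 0.142, 0.99, 0.0]
contact_force: [-0.1, 0.4, -1.9]
gripper_width: 0.457
grasp_force: 40.7
```

Run:
```python
from h import *
from station import bot
import pickle
o=bot.get_obs(); print(o['t'],o['eef_pos'].round(4),rot(o['tool_rot']).as_matrix().round(3))
c=bot.read_camera('wrist'); pickle.dump(c,open('w2.pkl','wb'))
cv2.imwrite('pics/w2.png',c['img'][:,:,::-1])
```

```text
5.05 [ 0.5317 -0.0968  0.198 ] [[-0.96   0.281 -0.001]
 [ 0.281  0.96   0.001]
 [ 0.001  0.    -1.   ]]
```

View pics/w2.png

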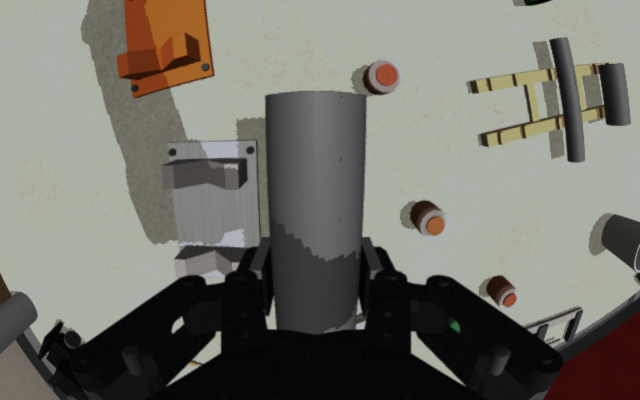

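The pipe is held level. The white plate's near corners are around (168,143) and (257,140), the first V-block is at (205,172) and the second at (207,262). I'll take an enlarged crop to pick exact points.

Run:
```python
from h import *
import pickle
c=pickle.load(open('w2.pkl','rb')); im=c['img'][:,:,::-1]
v=cv2.resize(im[130:280,150:275],None,fx=4,fy=4,interpolation=2)
v=cv2.convertScaleAbs(v,alpha=1.4)
cv2.imwrite('pics/crop3.png',v)
```

```text
(no output)
```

View pics/crop3.png

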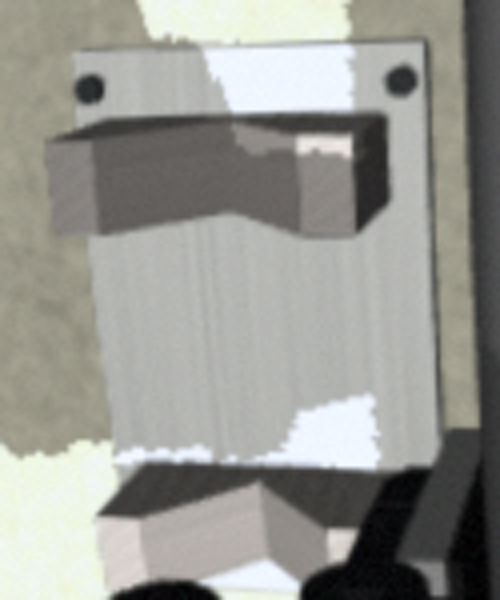

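In the crop (4x, origin 150,130):
- Plate near corners: (73,50) and (428,38).
- Plate side edges: to (118,465) on the left and (441,440) on the right.
- First block's land corners: (45,140), (355,133), (355,237) and (55,236).
- Second block: V-bottom near edge at (262,482), left land near corner at (97,515).

Run:
```python
from h import *
import pickle
c=pickle.load(open('w2.pkl','rb'))
f=lambda L:[(150+x/4,130+y/4) for x,y in L]
P=castw(c,f([(73,50),(428,38),(118,465),(441,440)]),.008)[:,:2]; print('plate',P.round(4).tolist())
B=castw(c,f([(45,140),(355,133),(355,237),(55,236),(92,140),(297,135)]),.046)[:,:2]; print('b1',B.round(4).tolist(),np.linalg.norm(B[1]-B[0]),np.linalg.norm(B[3]-B[0]),np.linalg.norm(B[2]-B[1]))
C=castw(c,f([(97,515),(140,517),(328,528)]),.046)[:,:2]; print('b2',C.round(4).tolist())
V=castw(c,f([(262,482),(230,212)]),.020)[:,:2]; print('vbot',V.round(4).tolist())
ax=[('left',P[2]-P[0]),('right',P[3]-P[1]),('b1perp',np.array([-(B[1]-B[0])[1],(B[1]-B[0])[0]])),('nearperp',np.array([-(P[1]-P[0])[1],(P[1]-P[0])[0]])),('vbot',V[0]-V[1]),('landL',C[0]-B[0]),('landLi',C[1]-B[4]),('landRi',C[2]-B[5])]
for n,a in ax: print(n,np.linalg.norm(a).round(4),np.degrees(np.arctan2(a[1],a[0])).round(2)%180-180)
t=np.radians(-16.5); u=np.array([np.cos(t),np.sin(t)])
print('seat from near edge',P[:2].mean(0)+.08*u,'from block1',B[:4].mean(0)+.05*u,'from vbot mid',V.mean(0))
```

```text
plate [[0.4444, -0.237], [0.4734, -0.1415], [0.5603, -0.2721], [0.5778, -0.1738]]
b1 [[0.4648, -0.233], [0.4878, -0.1567], [0.5108, -0.1648], [0.4878, -0.2398], [0.469, -0.2205], [0.4841, -0.17]] 0.07976821643231763 0.023964707032607 0.024325169106554172
b2 [[0.5606, -0.2612], [0.564, -0.2488], [0.5793, -0.1989]]
vbot [[0.5722, -0.2236], [0.4991, -0.2031]]
left 0.1211 -16.849999999999994
right 0.1093 -17.22
b1perp 0.0798 -16.75999999999999
nearperp 0.0998 -16.900000000000006
vbot 0.0759 -15.610000000000014
landL 0.0998 -16.409999999999997
landLi 0.0992 -16.569999999999993
landRi 0.0995 -16.849999999999994
seat from near edge [ 0.53561498 -0.21199211] from block1 [ 0.53575122 -0.21277058] from vbot mid [ 0.5356305  -0.21334802]
```

The estimates agree closely: seat at (0.5357, −0.2127), yaw −16.7°. The block also measures 79.8×24 mm and the spacing 99.5 mm, as given. I'll move over it and lower to just above the Vs.

Request:
jog_arm(deltas=[[0.001, -0.029, 0, 0, 0, -0.007, 0.3], [0.001, -0.029, 0, 0, 0, 0, 0.3], [0.001, -0.029, 0, 0, 0, 0, 0.3], [0.001, -0.029, 0, 0, 0, 0, 0.3], [0, 0, -0.03, 0, 0, 0, 0.3], [0, 0, -0.03, 0, 0, 0, 0.3], [0, 0, -0.02, 0, 0, 0, 0.3], [0, 0, -0.02, 0, 0, 0, 0.3], [0, 0, 0, 0, 0, 0, 0.3], [0, 0, 0, 0, 0, 0, 0.3]])

```text
t: 6.1
eef_pos: [0.5362, -0.212, 0.0984]
tool_rot: [-0.0, 0.145, 0.99, 0.0]
contact_force: [0.0, -0.3, -0.7]
gripper_width: 0.458
grasp_force: 40.7
```

Run:
```python
from h import *
from station import bot
o=bot.get_obs(); print(o['t'],o['eef_pos'].round(4),rot(o['tool_rot']).as_matrix().round(3)[:,1],o['contact_force'])
c=bot.read_camera('side'); im=c['img'][:,:,::-1][170:270,360:480]
w=bot.read_camera('wrist')['img'][:,:,::-1]
cv2.imwrite('pics/s3.png',np.hstack([cv2.resize(im,(480,400),interpolation=2),w[:,160:480]]))
```

```text
6.1 [ 0.5362 -0.212   0.0984] [0.286 0.958 0.001] [ 0.03493544 -0.30719228 -0.70232657]
```

View pics/s3.png

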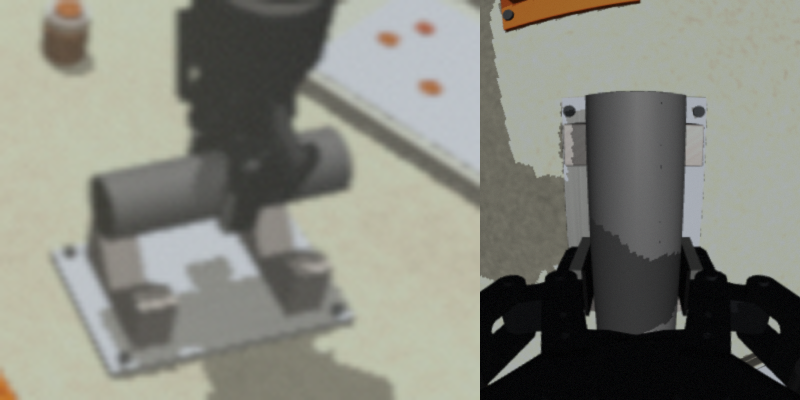

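The wrist view shows the pipe centred over the plate: pipe columns 586–686, plate 565–705, parallel. The side view shows it above both blocks and level. I'll lower it gently.

Request:
jog_arm(deltas=[[0, 0, -0.02, 0, 0, 0, 0.3], [0, 0, -0.01, 0, 0, 0, 0.3], [0, 0, -0.006, 0, 0, 0, 0.3], [0, 0, -0.003, 0, 0, 0, 0.3], [0, 0, -0.003, 0, 0, 0, 0.3], [0, 0, -0.002, 0, 0, 0, 0.3], [0, 0, 0, 0, 0, 0, 0.3], [0, 0, 0, 0, 0, 0, 0.3]], newtons=25)

```text
t: 7.0
eef_pos: [0.536, -0.2133, 0.0545]
tool_rot: [0.0, 0.145, 0.989, 0.0]
contact_force: [0.7, -0.6, -0.9]
gripper_width: 0.454
grasp_force: 40.7
```

Request:
jog_arm(deltas=[[0, 0, -0.001, 0, 0, 0, 0.3], [0, 0, -0.001, 0, 0, 0, 0.3], [0, 0, 0, 0, 0, 0, 0.3], [0, 0, 0, 0, 0, 0, 0.3]])

```text
t: 7.4
eef_pos: [0.5361, -0.2138, 0.0527]
tool_rot: [0.0, 0.146, 0.989, -0.0]
contact_force: [-1.6, -1.3, 3.2]
gripper_width: 0.453
grasp_force: 41.3
```

Contact has started: the force along z rose to +3 N. I'll go down another millimetre to confirm the pipe is seated.

Request:
jog_arm(deltas=[[0, 0, -0.001, 0, 0, 0, 0.3], [0, 0, 0, 0, 0, 0, 0.3], [0, 0, -0.001, 0, 0, 0, 0.3], [0, 0, 0, 0, 0, 0, 0.3], [0, 0, 0, 0, 0, 0, 0.3]])

```text
t: 7.9
eef_pos: [0.5362, -0.214, 0.0524]
tool_rot: [0.001, 0.146, 0.989, 0.0]
contact_force: [-6.5, 1.1, 22.0]
gripper_width: 0.456
grasp_force: 43.0
```

The pipe is firmly seated: 22 N and no further travel. I'll ease off, open and retreat straight up.

Request:
jog_arm(deltas=[[0, 0, 0.001, 0, 0, 0, 0.3], [0, 0, 0, 0, 0, 0, 0.3], [0, 0, 0, 0, 0, 0, 0.6], [0, 0, 0, 0, 0, 0, 0.8], [0, 0, 0, 0, 0, 0, 1], [0, 0, 0, 0, 0, 0, 1], [0, 0, 0, 0, 0, 0, 1], [0, 0, 0, 0, 0, 0, 1]])

```text
t: 8.7
eef_pos: [0.5358, -0.2132, 0.0512]
tool_rot: [-0.0, 0.145, 0.989, 0.0]
contact_force: [-1.4, -0.1, 1.4]
gripper_width: 1.0
grasp_force: 0.0
```

Request:
jog_arm(deltas=[[0, 0, 0.01, 0, 0, 0, 1], [0, 0, 0.02, 0, 0, 0, 1], [0, 0, 0.03, 0, 0, 0, 1], [0, 0, 0.04, 0, 0, 0, 1], [0, 0, 0.04, 0, 0, 0, 1], [0, 0, 0.03, 0, 0, 0, 1], [0, 0, 0, 0, 0, 0, 1], [0, 0, 0, 0, 0, 0, 1]])

```text
t: 9.5
eef_pos: [0.5361, -0.2133, 0.2223]
tool_rot: [0.001, 0.145, 0.989, 0.0]
contact_force: [0.8, 0.3, -1.4]
gripper_width: 0.997
grasp_force: 0.0
```

Run:
```python
from h import *
from station import bot
import pickle
o=bot.get_obs(); print(o['t'],o['eef_pos'].round(4),o['contact_force'])
c=bot.read_camera('side'); im=c['img'][:,:,::-1][170:270,360:480]
w=bot.read_camera('wrist'); pickle.dump(w,open('w4.pkl','wb'))
cv2.imwrite('pics/s4.png',np.hstack([cv2.resize(im,(360,300),interpolation=2),cv2.resize(w['img'][50:250,180:460,::-1],(420,300))]))
```

```text
9.5 [ 0.5361 -0.2133  0.2223] [ 0.77518171  0.33800741 -1.43239   ]
```

View pics/s4.png

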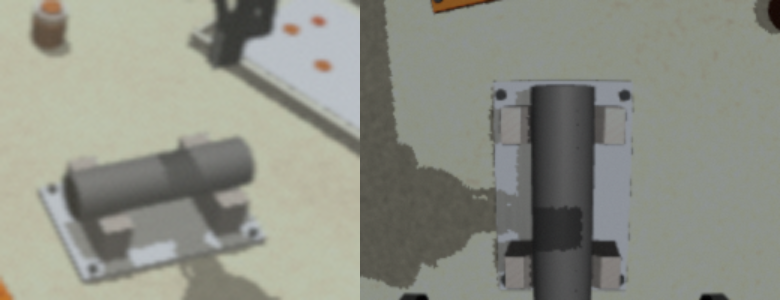

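The pipe rests in both Vs, parallel and centred between the lands. Its near end is at wrist pixel (315,107) and the plate's near edge at row 103. I'll do one numeric check along the groove and hand in if it is fine.

Run:
```python
from h import *
from station import bot
import pickle
w=pickle.load(open('w4.pkl','rb')); t=np.radians(-16.7); u=np.array([np.cos(t),np.sin(t)]); n=np.array([-u[1],u[0]])
s=np.array([.5357,-.2127])
v=[(castw(w,(315.3,107.3),z)[0,:2]-s) for z in(.048,.068)]
off=[x@u+.075 for x in v]; lat=v[0]@n
print('along',np.round(off,4),'side',lat.round(4))
if max(map(abs,off))<.010: print(bot.hand_in())
```

```text
along [0.0004 0.0008] side -0.0007
the job is handed in; nothing more can be done
None
```

The long thick pipe is seated in both Vs, about 1 mm from the middle by the last wrist image; I let go only once it was down, left the thin and short pipes alone, and handed the job in at about 9.6 s.

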